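# Fit the V-cradle to the tester and hold a capacitor on its contacts

## Task

Lower the aluminium adapter plate with the brass V-cradle over the tester's two locating pins until it lies flush on the tester, either way round. Then take the big blue can capacitor, lay it lengthwise and centred in the V-cradle, and finish while still holding it pressed down with about 15 N, so that it bears squarely on the brass contacts on both sides; do not let go at the end. Do not drop either part, and leave the small black capacitor and everything else on the bench where it is.

Things in the scene. Friction and masses are not known exactly. Their poses are not given: they have to be found in the camera images.
- adapter: Loose adapter, about 0.36 kg, carrying the V-cradle: aluminium plate 180 x 80 x 8 mm; origin at the centre of its underside, x along its length, z up. Two 10 mm through holes at x = +75 and -75 mm, y = 0. A red grip rib in its middle, a V saddle either side of it at x = +40 and -40 mm (66 mm clear between them). Starts flat on the bench at the robot's left.
- rib_top (a point): Centre of the top face of the adapter's red grip rib, by which it is lifted: 36 mm long (adapter x), 14 mm wide (y), rising 28 mm from the plate's top, so its top is 36 mm above the adapter's underside.
- jaw_left: Brass contact flanks of the V on the adapter's +y side, one on each saddle (each 14 mm long in x), rigid with the adapter, same origin and axes. The V is 90 degrees, open upwards, its apex line (y = 0) 32 mm above the adapter's underside, flanks up to 56 mm and 28 mm out. The 40 mm capacitor seated in it has its axis at y = 0, z = 60.3 mm, clearing the rib by 4 mm.
- jaw_right: Brass contact flanks of the V on the adapter's -y side; mirror image of the left ones, same origin and axes as the adapter. Nothing is sprung; a grip held a millimetre off to one side loads that side's flanks and unloads the other.
- tester: Fixed grey tester, a box 210 x 110 x 30 mm; origin at the centre of its underside on the bench, x along its length, z up. On its top two upright steel pins of 8 mm diameter at x = +75 and -75 mm, y = 0, 17 mm tall, the last 6 mm tapering to 3 mm. The fitted adapter has its origin 30 mm above the tester's, x axes parallel, either way round.
- pin_a (a point): Tip of the pin at the tester's x = +75 mm, 47 mm above the bench.
- pin_b (a point): Tip of the pin at the tester's x = -75 mm, 47 mm above the bench.
- cap_big: Big blue can capacitor: rigid cylinder 40 mm in diameter, 120 mm long, about 0.18 kg; origin at its middle on its axis, x along its axis (two brass terminals at the +x end). Starts lying level on a two-bar rest, axis 31 mm above the bench, free to be gripped across the middle from above (the rest is 44 mm wide, but only 3 mm high outside its bars, 30 mm over all).
- cap_small: Bystander: small black capacitor, 25 mm in diameter and 90 mm long, lying on a like rest beside the big one; origin at its middle, x along its axis. Which of the two capacitors lies nearer the tester varies.
- spool: Bystander: metal spool of solder, 54 mm across and 55 mm tall, standing behind the tester; origin at its underside.
- driver: Bystander: screwdriver with a yellow handle lying at the right; origin at the underside of its middle.
- tin: Bystander: small green tin, 48 mm across and 30 mm tall, at the far left; origin at its underside.
- board: Bystander: green circuit board 110 x 80 mm lying at the back left; origin at its underside.

How it is judged:
By the outcome, as a careful person would: the job done as asked, in the order asked, and still so for the second after the job is handed in, while the arm keeps its last pose, push and grip.
It also fails if it takes over 61 s, if anything falls off the work surface, if the arm or the gripper's body presses on something with over 40 N, if the wrist force passes 120 N, or if a joint passes its speed limit or range.

## Robot

A 6-joint arm with a two-finger parallel gripper is mounted at the origin on the work surface. World frame = base frame: x ahead of the robot, y to its left, z up, the work surface at z = 0. Lengths are in m, angles in degrees, forces in N, time in s.
With the tool pointing down it reaches from about 0.375 to 0.9 m from the base axis. Payload 3.1 kg.
Tool frame: the origin (TCP) lies where the fingers leave the gripper's body, on its centre line; the fingertips stand 70 mm ahead of it and the grasp point (between the pads) lies 51 mm ahead of it; x points along the fingers, z is the direction in which the jaws open and shut, and the axes are right-handed (so a half turn about x gives the same grasp; the last joint's range is limited). The gripper opens to 87 mm and grips with 3 to 60 N. Pads are 19 mm wide; open, the fingers measure 117 mm over their backs; the gripper's body (75 mm by 190 mm) begins 51 mm behind the grasp point.
Start: joints at [56.981, 30.224, 82.088, -0, 67.689, -10.227], TCP at [0.242, 0.576, 0.292] pointing down, gripper open.
Joint ranges: [-176.69, 176.69], [-43.24, 126.21], [12.49, 139.97], [-82, 262], [0, 151.66], [-163.58, 163.58]. Speed limits (degrees/s): [159.86, 159.86, 180, 180, 180, 180].

## Interface

Orientations are given as [roll, pitch, yaw] about the fixed x, y, z axes, in that order (R = Rz(yaw) Ry(pitch) Rx(roll)).
In Python, from workcell import ctrl gives the robot as it stands.
- The arm moves only by the shell command python3 -m creep 'ROWS' [FORCE]. ROWS is JSON, a list of rows, each a list of 7 numbers: the turn, a rotation vector about the tool's x, y, z in degrees, then the shift along the tool's x, y, z in mm, then the opening, from 0 (shut) to 1 (fully open). A call has 1 to 12 rows; each row shifts and turns the commanded pose from where the row before left it, along the tool's axes as they then stand; what a row does not reach is not made up. A row lasts 1/12 s, in which the tool goes at most 41.7 mm and 7.16 degrees, less where a joint would pass 70% of its speed; a pose out of reach is approached as far as the arm can. A call with a gripper value outside its range is refused whole. The fingers move at their own pace and stop on an object; FORCE is the grip in N (left out, the last holds). Time passes only in rows, so rows that do not move let the fingers close. It gives the time, the measured TCP pose, the force and the opening at its end, in the units of the state.
- ctrl.state(): the state, without advancing time (a new reading comes with each control period).
- ctrl.snapshot(name): name is "side" or "top"; returns a dict with "pixels" (384x512x3 uint8, red, green, blue), "intrinsics" (3x3 intrinsics, pixels), "T" (4x4, takes a point from camera to world coordinates). Camera axes: x right, y down, z forward; pixel columns grow to the right and rows downward; lengths in m; the calibration is good to about 2 mm. A picture is of the moment at which its call begins. There is no depth.
- ctrl.close_job(): hands the job in, once; it reports no verdict.
The state is a dict: "clock": time; "qpos": joint angles; "joint_velocities": joint speeds; "tau": joint torques, N m; "ee_pos": TCP position; "tcp_rot": TCP orientation; "wrist_force": force on the tool from outside, world axes, zero at the start; "moment": the same for the moment, N m; "grip_width": finger opening in m.
Only numpy, scipy, OpenCV 4.12 (cv2) and the standard library are available. Lean on these libraries where they do the work, as an engineer would, in place of code of your own. Each camera call takes 0.05 s, during which the arm holds its last target. There are 200 camera calls.

## Working session

There is one attempt and no reset: what is moved stays moved. The work goes in short steps, Python scripts to look and compute and a shell command to move; the robot and the scene stay as the last step left them, time stands still between calls to the robot, and variables do not carry over. Pictures are saved under pics/ and viewed, on a budget of 10 in all, crops included, one or two more only if the job needs it, and the job is handed in when it is done.

```bash
ls; mkdir -p pics; python3 - <<'E'
from workcell import ctrl
import cv2,numpy as np
for n in("side","top"):
    s=ctrl.snapshot(n);cv2.imwrite(f"pics/{n}0.png",s["pixels"][:,:,::-1]);np.savez(f"pics/{n}0.npz",**s)
    print(n,s["intrinsics"].tolist(),np.round(s["T"],3).tolist())
print(ctrl.state())
E
```

```text
pics
side [[439.933327702565, 0.0, 246.72959950516506], [0.0, 439.933327702565, 197.25749413924822], [0.0, 0.0, 1.0]] [[-0.997, -0.053, 0.055, 0.539], [-0.077, 0.711, -0.699, 1.104], [-0.002, -0.701, -0.713, 1.202], [0.0, 0.0, 0.0, 1.0]]
top [[357.73151783786074, 0.0, 256.28505339955467], [0.0, 357.73151783786074, 193.03885920442525], [0.0, 0.0, 1.0]] [[0.028, -0.998, 0.054, 0.551], [-1.0, -0.029, -0.01, -0.002], [0.011, -0.053, -0.999, 1.108], [0.0, 0.0, 0.0, 1.0]]
{'clock': 0.1, 'qpos': array([ 5.69820800e+01,  3.02707128e+01,  8.21500060e+01, -1.18703012e-03,
        6.76885373e+01, -1.02268222e+01]), 'joint_velocities': array([-0.04901915, -0.13918674, -0.16795416,  0.02183656, -0.11120023,
        0.06029525]), 'tau': array([ 1.12860901e-04, -4.40984631e+01, -1.77150249e+01,  6.35220297e-02,
        5.34341822e-02, -5.01398586e-05]), 'ee_pos': array([0.24178604, 0.57576136, 0.2913954 ]), 'tcp_rot': array([ 170.3486022 ,   89.89073842, -122.4420439 ]), 'wrist_force': array([ 0.40509204, -0.08730689,  0.57936642]), 'moment': array([ 0.00609807,  0.00030547, -0.00650335]), 'grip_width': 0.08691597050643228}
```

View pics/top0.png

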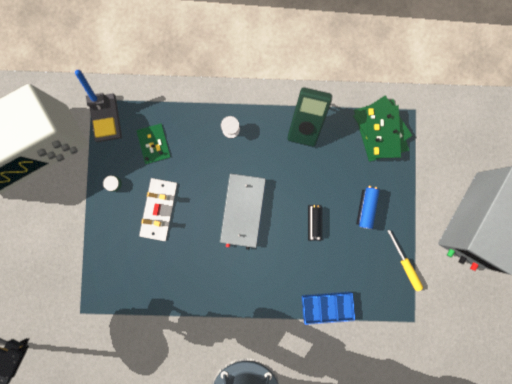

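View pics/side0.png

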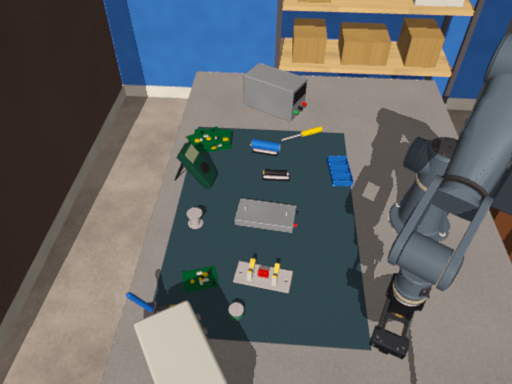

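The top view shows the adapter at (159,210) with its red rib, the tester at (243,211) with its pins near (248,179) and (240,241), the blue can at (369,207) and the small cap at (315,222). The side view shows the same layout, with the arm clear of it.

```bash
cat > h.py <<'E'
import cv2,numpy as np
from workcell import ctrl
from scipy.spatial.transform import Rotation as R
def grab(n,name):
    s=ctrl.snapshot(n);np.savez(f"pics/{name}.npz",**s);return s
def load(name): return dict(np.load(f"pics/{name}.npz"))
def proj(s,p):
    c=np.linalg.inv(s["T"])@np.append(p,1);q=s["intrinsics"]@c[:3];return q[:2]/q[2]
def ray(s,u,v):
    d=s["T"][:3,:3]@np.linalg.inv(s["intrinsics"])@[u,v,1];return s["T"][:3,3],d/np.linalg.norm(d)
def plane(s,uv,z):
    o,d=ray(s,*uv);return o+d*(z-o[2])/d[2]
def tri(s1,p1,s2,p2):
    A=np.zeros((3,3));b=np.zeros(3)
    g=[]
    for s,p in((s1,p1),(s2,p2)):
        o,d=ray(s,*p);M=np.eye(3)-np.outer(d,d);A+=M;b+=M@o;g.append((M,o))
    x=np.linalg.solve(A,b);return x,[np.linalg.norm(M@(x-o))*1e3 for M,o in g]
def rect(s,box,cond):
    x0,y0,x1,y1=box;im=s["pixels"][y0:y1,x0:x1].astype(int);r,g,b=im[...,0],im[...,1],im[...,2]
    m=cond(r,g,b).astype(np.uint8);n,l,st,c=cv2.connectedComponentsWithStats(m)
    k=1+np.argmax(st[1:,4]);pts=np.argwhere(l==k)[:,::-1].astype(np.float32)
    return pts+[x0,y0]
def crop(s,box,k):
    x0,y0,x1,y1=box;return cv2.resize(s["pixels"][y0:y1,x0:x1,::-1],None,fx=k,fy=k,interpolation=cv2.INTER_CUBIC)
E
python3 - <<'E'
from h import *
t=load("top0");s=load("side0")
a=crop(t,(135,170,275,255),5);b=crop(s,(225,190,309,296),5)
c=np.zeros((600,800,3),np.uint8);c[:425,:700]=a;cv2.imwrite("pics/c1.png",c[:425,:700]);cv2.imwrite("pics/c2.png",b)
red=lambda r,g,b:(r>130)&(g<70)&(b<70)
blue=lambda r,g,b:(b>r+50)&(b>g+25)
rt=rect(t,(140,175,180,245),red).mean(0);rs=rect(s,(240,255,300,295),red).mean(0)
print("rib",rt,rs,tri(t,rt,s,rs),plane(t,rt,.036),plane(s,rs,.034))
bt=rect(t,(350,175,385,240),blue);bs=rect(s,(240,130,290,160),blue)
w=np.array([plane(t,p,.045)[:2] for p in bt]);print("cap top",w.mean(0),len(w))
e,v=np.linalg.eigh(np.cov((w-w.mean(0)).T));print(np.degrees(np.arctan2(v[1,1],v[0,1])),np.sqrt(12*e),(bt.min(0),bt.max(0)))
w=np.array([plane(s,p,.045)[:2] for p in bs]);print("cap side",w.mean(0))
E
```

```text
rib [157.26666667 209.53333333] [262.98684211 272.78947368] (array([0.55110086, 0.28471087, 0.02279705]), [np.float64(0.8230333561003601), np.float64(0.8230333561004299)]) [0.55028072 0.28121087 0.036     ] [0.55179939 0.29250311 0.034     ]
cap top [ 0.57359083 -0.3485795 ] 592
170.25604501894838 [0.04330408 0.12120302] (array([359., 187.]), array([379., 228.]))
cap side [ 0.57525728 -0.3415017 ]
```

View pics/c1.png

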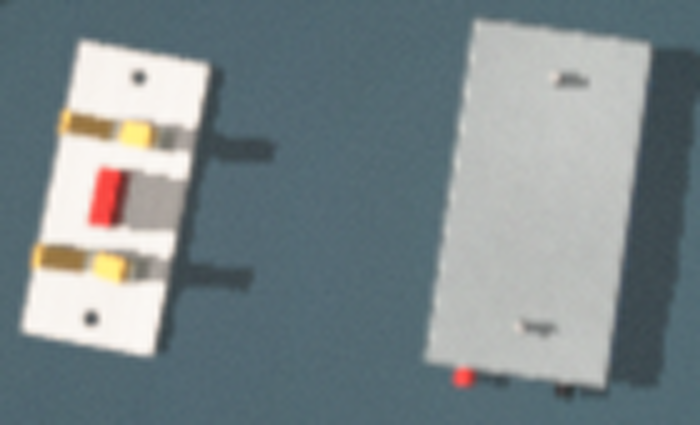

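View pics/c2.png

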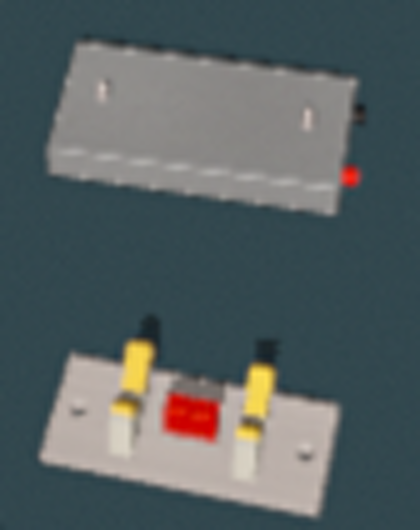

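The crops show the holes at about (162.4,185.0) and (152.8,233.2) in the top image. The pins are small light spots near (245.5,185.3) and (238.7,235). In the side view the pins are near (245.5,207.7) and (286.5,213.5), and the holes near (240.5,271.5) and (286,280.3).

```bash
python3 - <<'E'
from h import *
t=load("top0");s=load("side0")
cv=lambda u,v,x0,y0:((u+.5)/5-.5+x0,(v+.5)/5-.5+y0)
H=[]
for n,im,pts,off in(("top",t,[(139,77),(91,318)],(135,170)),("side",s,[(78,405),(306,451)],(225,190))):
    P=[plane(im,cv(*p,*off),.007) for p in pts];d=P[0]-P[1]
    print("holes",n,np.round(P,4).tolist(),np.linalg.norm(d),np.degrees(np.arctan2(d[1],d[0])),(P[0]+P[1])/2)
for n,im,box,cond in(("tester",t,(215,165,270,255),lambda r,g,b:(r>110)&(abs(r-b)<40)),("plate",t,(135,172,182,246),lambda r,g,b:(r>110)),):
    p=rect(im,box,cond);z=.03 if n=="tester" else .008
    w=np.array([plane(im,q,z)[:2] for q in p])
    (c,sz,a)=cv2.minAreaRect((w*1000).astype(np.float32));print(n,c,sz,a)
# pins: top spot with side body
for n,a,b in(("A",(553,77),(103,85)),("B",(519,326),(308,113))):
    a=cv(*a,135,170);b=cv(*b,225,190);print("pin",n,tri(t,a,s,b),plane(t,a,.047),plane(s,b,.042))
# side tester front-top outline
p=[cv(*q,225,190) for q in[(78,42),(357,78),(337,188),(48,152)]]
P=np.array([plane(s,q,.03) for q in p]);print(np.round(P,4).tolist(),P.mean(0))
from workcell import ctrl
q=ctrl.state();M=R.from_euler("xyz",q["tcp_rot"],degrees=True).as_matrix();print(np.round(M,3).tolist())
E
```

```text
holes top [[0.6261, 0.2764, 0.007], [0.4778, 0.2994, 0.007]] 0.1500802286098616 -8.813778182313717 [0.5519057  0.28787174 0.007     ]
holes side [[0.6269, 0.2708, 0.007], [0.4776, 0.2952, 0.007]] 0.15131738541734752 -9.31006241212162 [0.55224299 0.28300166 0.007     ]
tester (551.046630859375, 29.157649993896484) (111.55126953125, 222.07928466796875) 83.6255874633789
plate (551.8959350585938, 288.670654296875) (87.2378158569336, 185.74667358398438) 81.01897430419922
pin A (array([0.63026036, 0.02092825, 0.04767297]), [np.float64(0.1405795579101914), np.float64(0.14057955791022989)]) [0.63045204 0.02094365 0.047     ] [0.63056788 0.01561507 0.042     ]
pin B (array([0.48249574, 0.03659443, 0.04686644]), [np.float64(0.12837145707702544), np.float64(0.12837145707693715)]) [0.48263291 0.03659128 0.047     ] [0.48212952 0.03208814 0.042     ]
[[0.6536, -0.0382, 0.03], [0.4462, -0.0166, 0.03], [0.4603, 0.0908, 0.03], [0.6653, 0.0725, 0.03]] [0.55635672 0.02714632 0.03      ]
[[-0.001, -0.922, 0.387], [-0.002, 0.387, 0.922], [-1.0, 0.0, -0.002]]
```

```bash
cat >> h.py <<'E'
def go(target,zhead):
    """tool-axis shift (mm) to bring TCP to target, after turning tool so z heads zhead deg (or +180)"""
    q=ctrl.state();M=R.from_euler("xyz",q["tcp_rot"],degrees=True).as_matrix()
    c=np.radians(zhead);z=np.array([np.cos(c),np.sin(c),0])
    if z@M[:,2]<0:z=-z
    x=np.array([0,0,-1.]);D=np.column_stack([x,np.cross(z,x),z])
    rv=np.degrees(R.from_matrix(M.T@D).as_rotvec())
    print("clk",round(q["clock"],2),"ee",np.round(q["ee_pos"],4),"turn",np.round(rv,2),"shift mm",np.round(D.T@(np.array(target)-q["ee_pos"])*1e3,1),"F",np.round(q["wrist_force"],1),"w",round(q["grip_width"],4),"j",np.round(q["qpos"],0))
E
python3 -m creep '[[-6.9,0,0,0,0,0,1],[-6.9,0,0,0,0,0,1],[0,0,0,0,-32,-21.5,1],[0,0,0,0,-32,-21.5,1],[0,0,0,0,-32,-21.5,1],[0,0,0,0,-32,-21.5,1],[0,0,0,0,-32,-21.5,1],[0,0,0,0,-32,-21.5,1],[0,0,0,0,-32,-21.5,1],[0,0,0,0,-32,-21.5,1],[0,0,0,0,-32,-21.5,1],[0,0,0,0,-32,-21.5,1]]'
python3 -c "
from h import *
go((.552,.287,.16),81)"
```

```text
clock: 1.1
ee_pos: [0.5254, 0.3122, 0.2918]
tcp_rot: [112.6, 89.9, -166.4]
wrist_force: [0.4, 0.0, 0.4]
grip_width: 0.0874
clk 1.1 ee [0.5254 0.3122 0.2918] turn [-0.   -0.02 -0.05] shift mm [131.8 -30.2 -20.7] F [0.4 0.  0.4] w 0.0874 j [ 20.  29.  84.   0.  67. -61.]
```

```bash
python3 -m creep '[[0,0,0,20,-15,-10.3,1],[0,0,0,30,-15,-10.3,1],[0,0,0,30,0,0,1],[0,0,0,30,0,0,1],[0,0,0,22,0,0,1],[0,0,0,0,0,0,1],[0,0,0,0,0,0,1],[0,0,0,0,0,0,1]]'
python3 - <<'E'
from h import *
go((.552,.287,.082),81)
s=grab("side","side1");t=grab("top","top1")
a=crop(s,(215,215,315,315),6)
b=crop(t,(130,170,190,250),3)
cv2.imwrite("pics/c3.png",np.hstack([a[:600],np.pad(b,((0,600-b.shape[0]),(0,0),(0,0)))]))
q=ctrl.state();M=R.from_euler("xyz",q["tcp_rot"],degrees=True).as_matrix()
for k in (-.05,0,.05):print(proj(s,q["ee_pos"]+.07*M[:,0]+k*M[:,2]))
E
```

```text
clock: 1.77
ee_pos: [0.5517, 0.2891, 0.1613]
tcp_rot: [-64.1, 89.9, 16.9]
wrist_force: [0.7, -1.2, 0.6]
grip_width: 0.0871
clk 1.77 ee [0.5517 0.2891 0.1613] turn [0.02 0.05 0.09] shift mm [79.3 -0.6 -2. ] F [ 0.7 -1.2  0.6] w 0.0871 j [ 17.  39.  88.  -0.  52. -64.]
[266.56596511 248.58825533]
[263.32966821 261.06951948]
[259.92699651 274.19243291]
```

View pics/c3.png

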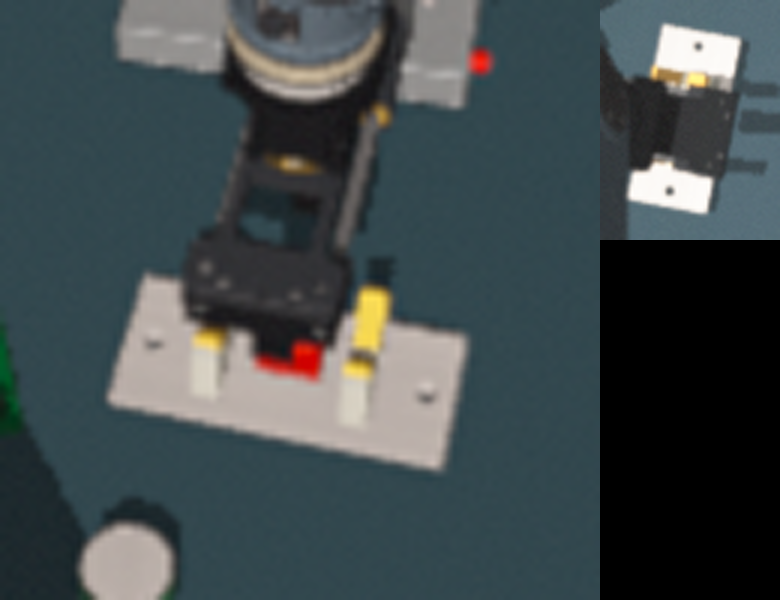

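The gripper hangs over the red rib at about (262,275), squarely between the two saddles. I descend and grip.

```bash
python3 -m creep '[[0,0,0,25,0,-1,1],[0,0,0,25,0,-1,1],[0,0,0,17,0,0,1],[0,0,0,12,0,0,1],[0,0,0,0,0,0,1],[0,0,0,0,0,0,0],[0,0,0,0,0,0,0],[0,0,0,0,0,0,0],[0,0,0,0,0,0,0],[0,0,0,0,0,0,0],[0,0,0,0,0,0,0],[0,0,0,0,0,0,0]]' 40
python3 -m creep '[[0,0,0,0,0,0,0],[0,0,0,0,0,0,0],[0,0,0,0,0,0,0],[0,0,0,0,0,0,0]]' 
python3 -c "
from h import *
go((.5564,.0285,.18),83.8)"
```

```text
clock: 2.87
ee_pos: [0.5508, 0.2869, 0.0816]
tcp_rot: [-66.2, 90.0, 14.8]
wrist_force: [0.3, -0.1, 0.1]
grip_width: 0.0484
clock: 3.2
ee_pos: [0.5506, 0.2868, 0.0812]
tcp_rot: [114.5, 90.0, -164.5]
wrist_force: [-0.3, 0.1, -0.8]
grip_width: 0.0216
clk 3.2 ee [0.5506 0.2868 0.0812] turn [-2.79 -0.   -0.01] shift mm [ -98.8  -33.6 -256.2] F [-0.3  0.1 -0.8] w 0.0216 j [ 17.  46.  90.   0.  43. -64.]
```

```bash
python3 -m creep '[[0,0,0,0,0,0,0],[0,0,0,0,0,0,0],[0,0,0,0,0,0,0],[0,0,0,0,0,0,0],[0,0,0,0,0,0,0],[0,0,0,0,0,0,0],[0,0,0,0,0,0,0],[0,0,0,-3,0,0,0],[0,0,0,-5,0,0,0],[0,0,0,-10,0,0,0],[0,0,0,-15,0,0,0],[0,0,0,0,0,0,0]]' 
python3 -c "
from h import *
go((.5564,.0285,.15),83.8)"
```

```text
clock: 4.2
ee_pos: [0.5523, 0.2876, 0.1172]
tcp_rot: [-61.0, 89.7, 20.0]
wrist_force: [0.7, 0.7, -3.1]
grip_width: 0.0139
clk 4.2 ee [0.5523 0.2876 0.1172] turn [-2.78  0.15  0.29] shift mm [ -32.8  -32.1 -257.2] F [ 0.7  0.7 -3.1] w 0.0139 j [ 17.  43.  90.   0.  47. -64.]
```

```bash
python3 -m creep '[[-2.8,0,0,-15,0,0,0],[0,0,0,-18,-2,-15,0],[0,0,0,0,-4,-30,0],[0,0,0,0,-4,-32,0],[0,0,0,0,-4,-32,0],[0,0,0,0,-4,-32,0],[0,0,0,0,-4,-32,0],[0,0,0,0,-4,-32,0],[0,0,0,0,-4,-27,0],[0,0,0,0,-2,-16,0],[0,0,0,0,-2,-9,0],[0,0,0,0,0,0,0]]' 
python3 -m creep '[[0,0,0,0,0,0,0],[0,0,0,0,0,0,0],[0,0,0,0,0,0,0]]'
python3 - <<'E'
from h import *
go((.5564,.0285,.13),83.8)
s=grab("side","side2");t=grab("top","top2")
a=crop(t,(195,160,275,260),6);b=crop(s,(218,170,312,240),5)
c=np.zeros((600,480+0,3),np.uint8);cv2.imwrite("pics/c4.png",a);cv2.imwrite("pics/c5.png",b)
h=np.zeros((600,800,3),np.uint8);a2=crop(t,(210,165,275,255),6);h[:540,:390]=a2;b2=crop(s,(222,190,304,265),5);h[:375,390:800]=b2;cv2.imwrite("pics/c6.png",h)
E
```

```text
clock: 5.2
ee_pos: [0.5574, 0.0258, 0.1474]
tcp_rot: [-99.5, 89.9, -15.9]
wrist_force: [0.6, -0.2, -3.8]
grip_width: 0.0137
clock: 5.45
ee_pos: [0.5565, 0.029, 0.1472]
tcp_rot: [50.6, 90.0, 134.5]
wrist_force: [-0.6, 0.5, -3.1]
grip_width: 0.0137
clk 5.45 ee [0.5565 0.029  0.1472] turn [ 0.11  0.02 -0.02] shift mm [17.2  0.  -0.5] F [-0.6  0.5 -3.1] w 0.0137 j [ -9.  37.  99.   0.  44. -92.]
```

View pics/c6.png

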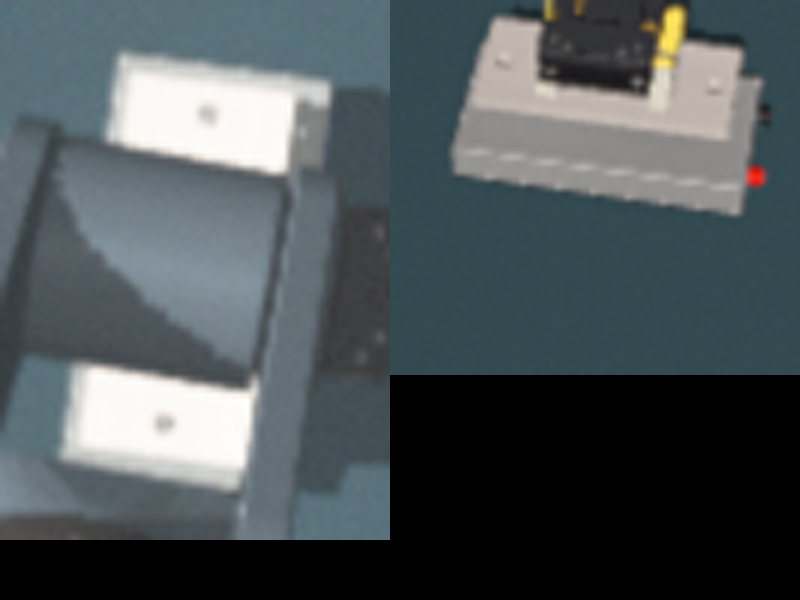

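The held plate shows both holes in each view: top at (244.3,183.3) and (236.9,235.1), side at (244.2,201.8) and (286.4,206.8).

```bash
python3 - <<'E'
from h import *
t=load("top2");s=load("side2")
z=.0735
pt=[plane(t,p,z) for p in((244.25,183.25),(236.92,235.08))];ps=[plane(s,p,z) for p in((244.2,201.8),(286.4,206.8))]
tp={"A":np.array([.63045,.02094]),"B":np.array([.48263,.03659])}
sp={"A":np.array([.63057,.01562]),"B":np.array([.48213,.03209])}
for n,P,Q in(("top",pt,tp),("side",ps,sp)):
    P=np.array(P)[:,:2];Q=np.array([Q["A"],Q["B"]])
    print(n,np.round(P,4).tolist(),"len",np.linalg.norm(P[0]-P[1]),"yaw",np.degrees(np.arctan2(*(P[0]-P[1])[::-1])),"pinyaw",np.degrees(np.arctan2(*(Q[0]-Q[1])[::-1])),"centre pins-holes mm",((Q-P).mean(0))*1e3)
E
```

```text
top [[0.6335, 0.0233], [0.4834, 0.0399]] len 0.15096282245858889 yaw -6.305768382873255 pinyaw -6.043505926199661 centre pins-holes mm [-1.89500259 -2.79726653]
side [[0.6335, 0.022], [0.4833, 0.0353]] len 0.15074327621121486 yaw -5.049088104281237 pinyaw -6.331295083161342 centre pins-holes mm [-2.05588354 -4.81421226]
```

```bash
python3 -m creep '[[0,0,0,0,1.6,-3.7,0],[0,0,0,8,0,0,0],[0,0,0,8,0,0,0],[0,0,0,0,0,0,0],[0,0,0,0,0,0,0],[0,0,0,2,0,0,0],[0,0,0,2,0,0,0],[0,0,0,2,0,0,0],[0,0,0,0,0,0,0],[0,0,0,0,0,0,0]]'
python3 -c "
from h import *
go((.5545,.0253,.111),83.8)"
```

```text
clock: 6.38
ee_pos: [0.5547, 0.0241, 0.1252]
tcp_rot: [88.9, 90.0, 172.7]
wrist_force: [0.1, -0.2, -4.0]
grip_width: 0.0136
clk 6.38 ee [0.5547 0.0241 0.1252] turn [ 0.    0.   -0.01] shift mm [14.2  0.3  1.2] F [ 0.1 -0.2 -4. ] w 0.0136 j [ -9.  39. 100.  -0.  41. -93.]
```

```bash
python3 -m creep '[[0,0,0,2,0,0,0],[0,0,0,2,0,0,0],[0,0,0,0,0,0,0],[0,0,0,0,0,0,0]]'
python3 -m creep '[[0,0,0,2,0,0,0],[0,0,0,2,0,0,0],[0,0,0,0,0,0,0],[0,0,0,0,0,0,0]]'
python3 -c "
from h import *
go((.5545,.0253,.111),83.8);print(ctrl.state()['moment'])"
```

```text
clock: 6.72
ee_pos: [0.5546, 0.0241, 0.1211]
tcp_rot: [87.1, 90.0, 170.9]
wrist_force: [0.0, 0.4, -3.1]
grip_width: 0.0139
clock: 7.05
ee_pos: [0.5546, 0.0242, 0.1171]
tcp_rot: [84.1, 90.0, 167.9]
wrist_force: [-0.0, 0.5, -4.3]
grip_width: 0.0136
clk 7.05 ee [0.5546 0.0242 0.1171] turn [ 0.01  0.   -0.02] shift mm [6.1 0.2 1.1] F [-0.   0.5 -4.3] w 0.0136 j [ -9.  40. 100.   0.  40. -93.]
[0.01678776 0.01727883 0.01666316]
```

Underside is at about 36 mm with no contact force, so the holes are over the pins. I lower the last 6 mm.

```bash
python3 -m creep '[[0,0,0,2,0,0,0],[0,0,0,2,0,0,0],[0,0,0,1,0,0,0],[0,0,0,0,0,0,0],[0,0,0,0,0,0,0]]'
python3 -m creep '[[0,0,0,1,0,0,0],[0,0,0,0.5,0,0,0],[0,0,0,0,0,0,0],[0,0,0,0,0,0,0],[0,0,0,0,0,0,0]]'
python3 -c "
from h import *
go((.5545,.0253,.111),83.8);print(ctrl.state()['moment'])"
```

```text
clock: 7.47
ee_pos: [0.5546, 0.0242, 0.1121]
tcp_rot: [86.3, 90.0, 170.1]
wrist_force: [-0.2, 0.3, -2.6]
grip_width: 0.0138
clock: 7.88
ee_pos: [0.5548, 0.0241, 0.1112]
tcp_rot: [-94.1, 90.0, -10.2]
wrist_force: [-0.5, -0.1, 1.6]
grip_width: 0.0135
clk 7.88 ee [0.5548 0.0241 0.1112] turn [ 0.01 -0.    0.02] shift mm [0.2 0.4 1.1] F [-0.5 -0.1  1.6] w 0.0135 j [ -9.  41. 100.  -0.  40. -93.]
[ 0.06609232  0.20641864 -0.03567302]
```

```bash
python3 -m creep '[[0,0,0,1,0,0,0],[0,0,0,0,0,0,0],[0,0,0,0,0,0,0]]'
python3 -m creep '[[0,0,0,-0.7,0,0,0],[0,0,0,0,0,0,1],[0,0,0,0,0,0,1],[0,0,0,0,0,0,1],[0,0,0,0,0,0,1],[0,0,0,0,0,0,1],[0,0,0,-10,0,0,1],[0,0,0,-30,0,0,1],[0,0,0,-35,0,0,1],[0,0,0,-35,0,0,1],[0,0,0,-15,0,0,1],[0,0,0,0,0,0,1]]'
python3 -c "
from h import *
go((.5736,-.346,.19),80.3)"
```

```text
clock: 8.13
ee_pos: [0.5548, 0.0241, 0.1111]
tcp_rot: [-97.8, 90.0, -14.0]
wrist_force: [-2.3, 0.2, 9.8]
grip_width: 0.0136
clock: 9.13
ee_pos: [0.5571, 0.0239, 0.2404]
tcp_rot: [-92.9, 89.4, -9.1]
wrist_force: [0.1, -0.6, 0.5]
grip_width: 0.0792
clk 9.13 ee [0.5571 0.0239 0.2404] turn [ 3.52 -0.01  0.57] shift mm [  50.4  -78.6 -361.8] F [ 0.1 -0.6  0.5] w 0.0792 j [ -9.  29.  95.  -0.  55. -93.]
```

```bash
python3 -m creep '[[3.5,0,0,0,0,0,1],[0,0,0,0,-5,-18,1],[0,0,0,0,-8,-35,1],[0,0,0,0,-8,-37,1],[0,0,0,0,-8,-37,1],[0,0,0,0,-8,-37,1],[0,0,0,0,-8,-37,1],[0,0,0,0,-8,-37,1],[0,0,0,0,-8,-37,1],[0,0,0,0,-8,-35,1],[0,0,0,0,-7,-30,1],[0,0,0,0,-3,-18,1]]'
python3 -m creep '[[0,0,0,0,0,0,1],[0,0,0,0,0,0,1],[0,0,0,0,0,0,1]]'
python3 - <<'E'
from h import *
go((.5736,-.353,.15),80.3)
s=grab("side","side3");t=grab("top","top3")
h=np.zeros((600,800,3),np.uint8)
a=crop(s,(222,190,302,240),5);h[:250,:400]=a
b=crop(s,(240,110,320,170),5);h[260:560,:400]=b
c=crop(t,(215,165,271,255),4);h[:360,410:634]=c
c=crop(t,(345,170,395,240),3);h[370:580,410:560]=c
cv2.imwrite("pics/c7.png",h)
E
```

```text
clock: 10.13
ee_pos: [0.5718, -0.3458, 0.2344]
tcp_rot: [172.9, 89.9, -106.9]
wrist_force: [0.9, 0.3, 0.2]
grip_width: 0.0871
clock: 10.38
ee_pos: [0.5717, -0.3407, 0.2344]
tcp_rot: [49.2, 89.8, 129.5]
wrist_force: [0.3, -0.2, -0.5]
grip_width: 0.0869
clk 10.38 ee [ 0.5717 -0.3407  0.2344] turn [ 0.01  0.12 -0.14] shift mm [ 84.4  -4.  -11.8] F [ 0.3 -0.2 -0.5] w 0.0869 j [ -40.   37.   79.    0.   64. -121.]
```

View pics/c7.png

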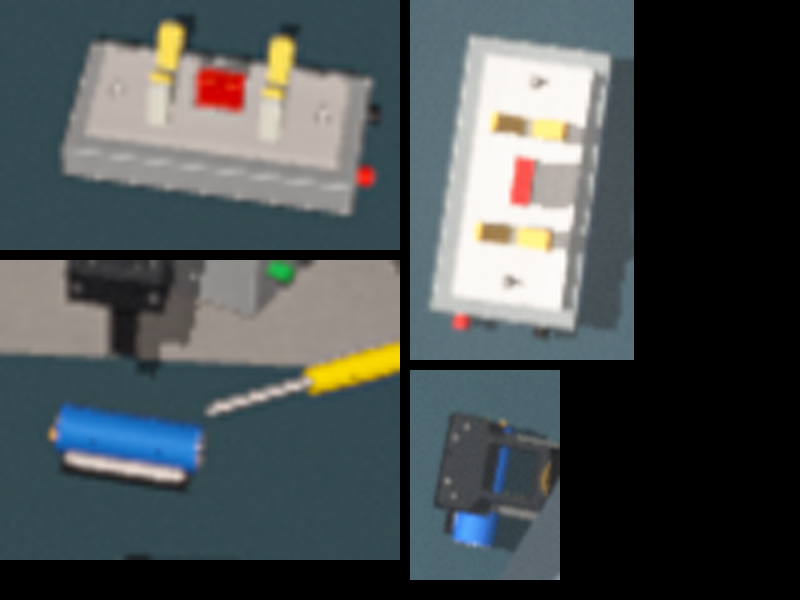

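The adapter lies flush on the tester with both pins showing in its holes. The can is in the clear, centred at about (265.6,145) in the side image.

```bash
python3 - <<'E'
from h import *
t=load("top0");s=load("side3")
f=lambda u,v:(240+(u+.5)/5-.5,110+(v-260+.5)/5-.5)
L=plane(s,f(60,424),.031);Q=plane(s,f(200,450),.031);d=L-Q
print("side",L,Q,(L+Q)/2,np.linalg.norm(d),np.degrees(np.arctan2(d[1],d[0])))
blue=lambda r,g,b:(b>r+50)&(b>g+25)
bt=rect(t,(350,175,385,240),blue);(c,sz,a)=cv2.minAreaRect(bt);print("top",c,sz,plane(t,c,.031))
go((.5736,-.353,.15),80.3)
E
```

```text
side [ 0.63394756 -0.37055633  0.031     ] [ 0.51434941 -0.34446568  0.031     ] [ 0.57414849 -0.357511    0.031     ] 0.12241094006161278 -12.30642023482476Traceback (most recent call last):
  File "<stdin>", line 7, in <module>
cv2.error: OpenCV(4.12.0) /io/opencv/modules/imgproc/src/convhull.cpp:143: error: (-215:Assertion failed) total >= 0 && (depth == CV_32F || depth == CV_32S) in function 'convexHull'
```

```bash
python3 -m creep '[[0.6,0,0,0,-4,-13.8,1],[0,0,0,25,0,0,1],[0,0,0,35,0,0,1],[0,0,0,30,0,0,1],[0,0,0,0,0,0,1],[0,0,0,0,0,0,1],[0,0,0,0,0,0,1]]'
python3 -c "
from h import *
go((.574,-.355,.082),79.7)"
```

```text
clock: 11.07
ee_pos: [0.575, -0.357, 0.1469]
tcp_rot: [-123.3, 89.8, -43.5]
wrist_force: [-0.3, -0.8, 0.3]
grip_width: 0.0871
clk 11.07 ee [ 0.575  -0.357   0.1469] turn [ 0.03 -0.09  0.13] shift mm [64.9  1.4  1.8] F [-0.3 -0.8  0.3] w 0.0871 j [ -41.   44.   80.   -0.   56. -121.]
```

```bash
python3 -m creep '[[0,0,0,20,0,1,1],[0,0,0,20,0,0,1],[0,0,0,15,0,0,1],[0,0,0,9,0,0,1],[0,0,0,0,0,0,1],[0,0,0,0,0,0,1]]'
python3 -m creep '[[0,0,0,0,0,0,0],[0,0,0,0,0,0,0],[0,0,0,0,0,0,0],[0,0,0,0,0,0,0],[0,0,0,0,0,0,0],[0,0,0,0,0,0,0],[0,0,0,0,0,0,0],[0,0,0,0,0,0,0],[0,0,0,0,0,0,0],[0,0,0,0,0,0,0],[0,0,0,0,0,0,0],[0,0,0,0,0,0,0]]' 40
python3 -c "
from h import *
go((.574,-.355,.082),79.7)"
```

```text
clock: 11.57
ee_pos: [0.5745, -0.3556, 0.082]
tcp_rot: [-122.3, 90.0, -42.6]
wrist_force: [-0.2, 0.5, 0.8]
grip_width: 0.0871
clock: 12.57
ee_pos: [0.5741, -0.3558, 0.0815]
tcp_rot: [-152.4, 90.0, -72.7]
wrist_force: [-0.6, -1.0, -0.3]
grip_width: 0.0391
clk 12.57 ee [ 0.5741 -0.3558  0.0815] turn [ 0.01 -0.04  0.02] shift mm [-0.5  0.3  0.7] F [-0.6 -1.  -0.3] w 0.0391 j [ -41.   49.   82.   -0.   49. -121.]
```

```bash
python3 -m creep '[[0,0,0,-3,0,0,0],[0,0,0,-8,0,0,0],[0,0,0,-20,0,0,0],[0,0,0,-30,0,0,0],[0,0,0,-30,0,0,0],[0,0,0,-25,0,0,0],[0,0,0,-8,0,0,0],[0,0,0,0,0,0,0],[0,0,0,0,0,0,0]]'
python3 -c "
from h import *
go((.5567,.0239,.2),83.8)"
```

```text
clock: 13.32
ee_pos: [0.5737, -0.3548, 0.2051]
tcp_rot: [48.7, 89.9, 128.4]
wrist_force: [-1.6, -0.1, -2.7]
grip_width: 0.0389
clk 13.32 ee [ 0.5737 -0.3548  0.2051] turn [-4.09  0.04 -0.04] shift mm [  5.1  57.8 374.6] F [-1.6 -0.1 -2.7] w 0.0389 j [ -41.   40.   79.    0.   62. -121.]
```

```bash
python3 -m creep '[[-4.1,0,0,0,0,0,0],[0,0,0,0,2.8,15,0],[0,0,0,0,5,30,0],[0,0,0,0,5.5,37,0],[0,0,0,0,5.5,37,0],[0,0,0,0,6,38,0],[0,0,0,0,6,38,0],[0,0,0,0,6,38,0],[0,0,0,0,6,38,0],[0,0,0,0,5.5,37,0],[0,0,0,0,5.5,37,0],[0,0,0,0,4,29.6,0]]'
python3 -m creep '[[0,0,0,0,0,0,0],[0,0,0,0,0,0,0],[0,0,0,0,0,0,0],[0,0,0,0,0,0,0],[0,0,0,0,0,0,0]]'
python3 -c "
from h import *
go((.5567,.0239,.16),83.8)"
```

```text
clock: 14.32
ee_pos: [0.5542, 0.0271, 0.2037]
tcp_rot: [77.0, 89.7, 160.8]
wrist_force: [0.5, -0.8, -1.8]
grip_width: 0.039
clock: 14.73
ee_pos: [0.557, 0.0221, 0.2051]
tcp_rot: [101.2, 90.0, -175.1]
wrist_force: [-0.6, -0.4, -1.5]
grip_width: 0.039
clk 14.73 ee [0.557  0.0221 0.2051] turn [-0.12 -0.01 -0.03] shift mm [45.1  0.5  1.7] F [-0.6 -0.4 -1.5] w 0.039 j [ -9.  32.  97.  -0.  52. -93.]
```

```bash
python3 -m creep '[[0,0,0,10,0.5,1.7,0],[0,0,0,20,0,0,0],[0,0,0,13,0,0,0],[0,0,0,0,0,0,0],[0,0,0,0,0,0,0],[0,0,0,0,0,0,0],[0,0,0,0,0,0,0]]'
python3 - <<'E'
from h import *
go((.5567,.0241,.1413),83.8)
s=grab("side","side4");t=grab("top","top4")
h=np.zeros((540,760,3),np.uint8)
h[:400,:400]=crop(s,(220,160,300,240),5);h[:540,410:746]=crop(t,(215,165,271,255),6)
cv2.imwrite("pics/c8.png",h)
E
```

```text
clock: 15.32
ee_pos: [0.5574, 0.0247, 0.1631]
tcp_rot: [-92.0, 89.9, -8.2]
wrist_force: [1.1, 0.0, -2.0]
grip_width: 0.0392
clk 15.32 ee [0.5574 0.0247 0.1631] turn [-0.02 -0.    0.1 ] shift mm [21.8  0.6 -0.7] F [ 1.1  0.  -2. ] w 0.0392 j [ -9.  36.  98.   0.  46. -93.]
```

View pics/c8.png

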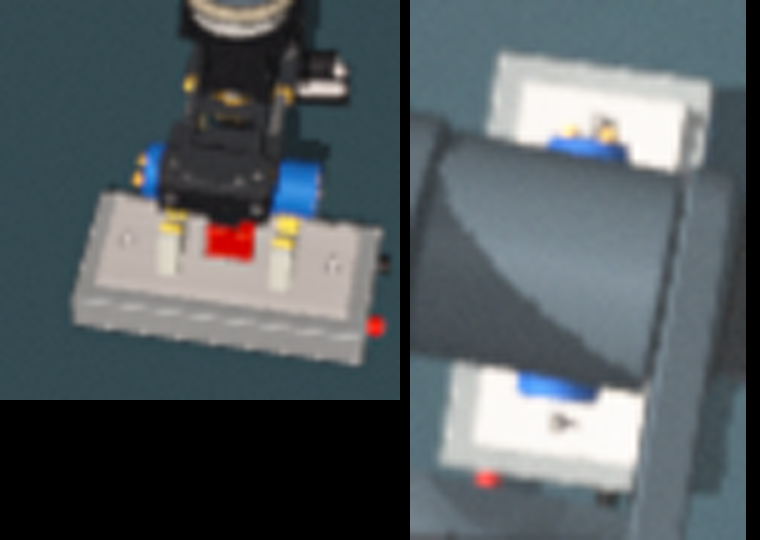

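The can hangs above the V. Its ends show at crop (179,140) and (148,396) in the top view, and at about (145,172) and (312,190) in the side view.

```bash
python3 - <<'E'
from h import *
t=load("top4");s=load("side4")
f=lambda u,v:(215+(u+.5)/6-.5,165+(v+.5)/6-.5)
g=lambda u,v:(220+(u+.5)/5-.5,160+(v+.5)/5-.5)
def rep(n,im,P,z):
    A,B=[plane(im,p,z) for p in P];d=A-B;print(n,A[:2].round(4),B[:2].round(4),"c",((A+B)/2)[:2].round(4),np.linalg.norm(d).round(4),np.degrees(np.arctan2(d[1],d[0])).round(1))
rep("cap top",t,[f(179,140),f(148,396)],.112)
rep("cap side",s,[g(146,172),g(313,190)],.112)
rep("tester top face top-view left edge",t,[f(90,52),f(30,462)],.03)
rep("plate left edge",t,[f(112,82),f(64,443)],.038)
rep("holes side",s,[g(127,239),g(334,264)],.037)
# raw blue extents in top view
im=t["pixels"].astype(int);m=(im[...,2]>im[...,0]+60);m[:165]=0;m[255:]=0;m[:,:225]=0;m[:,260:]=0
p=np.argwhere(m);print(p[:,0].min(),p[:,0].max(),[p[p[:,0]==r][:,1].mean().round(1) for r in sorted(set(p[:,0]))],sorted(set(p[:,0])))
E
```

```text
cap top [0.6173 0.0215] [0.4985 0.0322] c [0.5579 0.0268] 0.1193 -5.2
cap side [0.6173 0.02  ] [0.5004 0.0289] c [0.5588 0.0245] 0.1172 -4.4
tester top face top-view left edge [0.666  0.0696] [0.4598 0.0928] c [0.5629 0.0812] 0.2075 -6.4
plate left edge [0.6504 0.0576] [0.4703 0.0756] c [0.5603 0.0666] 0.181 -5.7
holes side [0.6314 0.015 ] [0.4812 0.0284] c [0.5563 0.0217] 0.1508 -5.1
188 231 [np.float64(241.5), np.float64(243.0), np.float64(245.0), np.float64(247.0), np.float64(234.5), np.float64(237.0), np.float64(238.0), np.float64(238.5), np.float64(241.0)] [np.int64(188), np.int64(189), np.int64(190), np.int64(191), np.int64(227), np.int64(228), np.int64(229), np.int64(230), np.int64(231)]
```

```bash
python3 -m creep '[[0,0,0,5,1.7,0,0],[0,0,0,6,0,0,0],[0,0,0,5,0,0,0],[0,0,0,0,0,0,0],[0,0,0,0,0,0,0],[0,0,0,0,0,0,0],[0,0,0,0,0,0,0]]'
python3 -c "
from h import *
go((.5556,.0240,.1413),83.8)"
python3 -m creep '[[0,0,0,0,0,0,0]]'
python3 -c "
from h import *
go((.5556,.0240,.1413),83.8)"
```

```text
clock: 16.0
ee_pos: [0.5552, 0.0252, 0.1465]
tcp_rot: [-97.8, 90.0, -14.0]
wrist_force: [-0.4, 0.4, -1.3]
grip_width: 0.0386
clk 16.0 ee [0.5552 0.0252 0.1465] turn [ 0.01 -0.    0.01] shift mm [ 5.2 -0.5 -1.2] F [-0.4  0.4 -1.3] w 0.0386 j [ -9.  37.  99.  -0.  44. -93.]
clock: 16.08
ee_pos: [0.5552, 0.0252, 0.1466]
tcp_rot: [-90.0, 90.0, -6.2]
wrist_force: [-0.1, 0.6, -2.0]
grip_width: 0.039
clk 16.08 ee [0.5552 0.0252 0.1466] turn [0.01 0.   0.02] shift mm [ 5.3 -0.5 -1.2] F [-0.1  0.6 -2. ] w 0.039 j [ -9.  37.  99.   0.  44. -93.]
```

```bash
python3 -m creep '[[0,0,0,2,0,-1.2,0],[0,0,0,2,0,0,0],[0,0,0,0,0,0,0],[0,0,0,0,0,0,0],[0,0,0,0,0,0,0]]'
python3 -c "
from h import *
go((.5556,.0240,.1413),83.8)"
python3 -m creep '[[0,0,0,1,0,0,0],[0,0,0,0.5,0,0,0],[0,0,0,0,0,0,0],[0,0,0,0,0,0,0],[0,0,0,0,0,0,0]]'
python3 -c "
from h import *
go((.5556,.0240,.1413),83.8);print(ctrl.state()['moment'])"
```

```text
clock: 16.5
ee_pos: [0.5549, 0.024, 0.1424]
tcp_rot: [94.4, 90.0, 178.2]
wrist_force: [-0.5, 1.0, -1.6]
grip_width: 0.0387
clk 16.5 ee [0.5549 0.024  0.1424] turn [ 0.01 -0.   -0.  ] shift mm [ 1.1 -0.7  0.1] F [-0.5  1.  -1.6] w 0.0387 j [ -9.  37.  99.  -0.  43. -93.]
clock: 16.92
ee_pos: [0.5551, 0.024, 0.1413]
tcp_rot: [-86.5, 90.0, -2.8]
wrist_force: [-1.0, 0.1, 1.5]
grip_width: 0.039
clk 16.92 ee [0.5551 0.024  0.1413] turn [-0.    0.    0.03] shift mm [-0.  -0.5  0. ] F [-1.   0.1  1.5] w 0.039 j [ -9.  38.  99.   0.  43. -93.]
[ 0.03444881  0.0926576  -0.07580856]
```

```bash
python3 -m creep '[[0,0,0,0.7,0,0,0],[0,0,0,0,0,0,0],[0,0,0,0,0,0,0],[0,0,0,0,0,0,0],[0,0,0,0,0,0,0]]'
python3 -c "
from h import *
go((.5556,.0240,.1413),83.8);print(ctrl.state()['moment'])"
```

```text
clock: 17.33
ee_pos: [0.5551, 0.024, 0.1411]
tcp_rot: [-89.3, 90.0, -5.5]
wrist_force: [-1.5, 1.1, 6.6]
grip_width: 0.0391
clk 17.33 ee [0.5551 0.024  0.1411] turn [-0.01  0.    0.05] shift mm [-0.2 -0.5  0.1] F [-1.5  1.1  6.6] w 0.0391 j [ -9.  38.  99.   0.  43. -93.]
[-0.00554392  0.31266901 -0.11323589]
```

```bash
python3 -m creep '[[0,0,0.2,0,0,0,0],[0,0,0,0,0,0,0],[0,0,0,0,0,0,0],[0,0,0,0,0,0,0],[0,0,0,0,0,0,0]]'
python3 -c "
from h import *
go((.5556,.0240,.1413),83.8);print(ctrl.state()['moment'])"
```

```text
clock: 17.75
ee_pos: [0.5553, 0.024, 0.1412]
tcp_rot: [90.0, 89.9, 173.8]
wrist_force: [-1.8, 0.4, 6.6]
grip_width: 0.0391
clk 17.75 ee [0.5553 0.024  0.1412] turn [-0.02  0.   -0.13] shift mm [-0.1 -0.3  0.1] F [-1.8  0.4  6.6] w 0.0391 j [ -9.  38.  99.  -0.  44. -93.]
[ 0.01944793  0.28199709 -0.13532729]
```

```bash
python3 -m creep '[[0.2,0,0,0,0.4,0,0],[0,0,0,0,0,0,0],[0,0,0,0,0,0,0],[0,0,0,0,0,0,0],[0,0,0,0,0,0,0]]'
python3 -c "
from h import *
go((.5556,.0240,.1413),83.8);print(ctrl.state()['moment'])"
```

```text
clock: 18.17
ee_pos: [0.5553, 0.024, 0.141]
tcp_rot: [91.4, 89.9, 175.0]
wrist_force: [-0.4, -1.0, 5.9]
grip_width: 0.0392
clk 18.17 ee [0.5553 0.024  0.141 ] turn [-0.2  -0.   -0.08] shift mm [-0.3 -0.3  0.1] F [-0.4 -1.   5.9] w 0.0392 j [ -9.  38.  99.  -0.  43. -93.]
[-0.0014609   0.09994394 -0.10032695]
```

```bash
python3 -m creep '[[0.2,0,0,0.7,0.2,0,0],[0,0,0,0,0,0,0],[0,0,0,0,0,0,0],[0,0,0,0,0,0,0],[0,0,0,0,0,0,0]]'
python3 -c "
from h import *
go((.5556,.0240,.1413),83.8);print(ctrl.state()['moment'])"
```

```text
clock: 18.58
ee_pos: [0.5552, 0.0239, 0.1408]
tcp_rot: [96.7, 90.0, -179.9]
wrist_force: [-1.0, -0.5, 9.1]
grip_width: 0.0391
clk 18.58 ee [0.5552 0.0239 0.1408] turn [-0.41 -0.   -0.04] shift mm [-0.5 -0.3  0.1] F [-1.  -0.5  9.1] w 0.0391 j [ -9.  38.  99.  -0.  43. -92.]
[ 0.03260176  0.14675697 -0.17669017]
```

```bash
python3 -m creep '[[-0.4,0,0,0.5,0.2,0,0],[0,0,0,0,0,0,0],[0,0,0,0,0,0,0],[0,0,0,0,0,0,0],[0,0,0,0,0,0,0]]'
python3 -c "
from h import *
go((.5556,.0240,.1413),83.8);print(ctrl.state()['moment'])"
python3 -m creep '[[0,0,0,0.3,0.2,0,0],[0,0,0,0,0,0,0],[0,0,0,0,0,0,0],[0,0,0,0,0,0,0],[0,0,0,0,0,0,0]]'
python3 -c "
from h import *
go((.5556,.0240,.1413),83.8);print(ctrl.state()['moment'])"
```

```text
clock: 19.0
ee_pos: [0.5552, 0.0239, 0.1408]
tcp_rot: [44.0, 90.0, 127.7]
wrist_force: [-2.1, 0.1, 11.5]
grip_width: 0.0393
clk 19.0 ee [0.5552 0.0239 0.1408] turn [-0.09  0.01 -0.01] shift mm [-0.5 -0.4  0.1] F [-2.1  0.1 11.5] w 0.0393 j [ -9.  38.  99.   0.  43. -93.]
[-0.01035471  0.29202844 -0.39767614]
clock: 19.42
ee_pos: [0.5552, 0.0239, 0.1408]
tcp_rot: [-67.8, 90.0, 15.9]
wrist_force: [-1.4, 0.4, 12.6]
grip_width: 0.0389
clk 19.42 ee [0.5552 0.0239 0.1408] turn [-0.09  0.01  0.02] shift mm [-0.5 -0.4  0.1] F [-1.4  0.4 12.6] w 0.0389 j [ -9.  38.  99.   0.  43. -93.]
[-0.00693817  0.28401202 -0.38157951]
```

```bash
python3 -m creep '[[0.8,0,0,0.2,0.4,0,0],[0,0,0,0,0,0,0],[0,0,0,0,0,0,0],[0,0,0,0,0,0,0],[0,0,0,0,0,0,0]]'
python3 -c "
from h import *
go((.5556,.0240,.1413),83.8);print(ctrl.state()['moment'])"
python3 -m creep '[[0,0,0,0,0,0,0],[0,0,0,0,0,0,0],[0,0,0,0,0,0,0]]'
python3 - <<'E'
from h import *
go((.5556,.0240,.1413),83.8);print(ctrl.state()['moment'])
s=grab("side","side5");t=grab("top","top5")
h=np.zeros((540,760,3),np.uint8)
h[:400,:400]=crop(s,(220,160,300,240),5);h[:540,410:746]=crop(t,(215,165,271,255),6)
cv2.imwrite("pics/c9.png",h)
E
```

```text
clock: 19.83
ee_pos: [0.5551, 0.0241, 0.1406]
tcp_rot: [-91.4, 89.9, -8.4]
wrist_force: [-0.6, 0.9, 12.4]
grip_width: 0.0393
clk 19.83 ee [0.5551 0.0241 0.1406] turn [-0.78 -0.    0.07] shift mm [-0.7 -0.5 -0.1] F [-0.6  0.9 12.4] w 0.0393 j [ -9.  38.  99.   0.  43. -92.]
[ 0.0764232   0.14097825 -0.03273767]
clock: 20.08
ee_pos: [0.5551, 0.0241, 0.1406]
tcp_rot: [-93.2, 89.9, -10.2]
wrist_force: [-0.8, 0.4, 12.8]
grip_width: 0.0393
clk 20.08 ee [0.5551 0.0241 0.1406] turn [-0.78 -0.    0.07] shift mm [-0.7 -0.5 -0. ] F [-0.8  0.4 12.8] w 0.0393 j [ -9.  38.  99.  -0.  43. -92.]
[0.15631009 0.13316694 0.00277555]
```

View pics/c9.png

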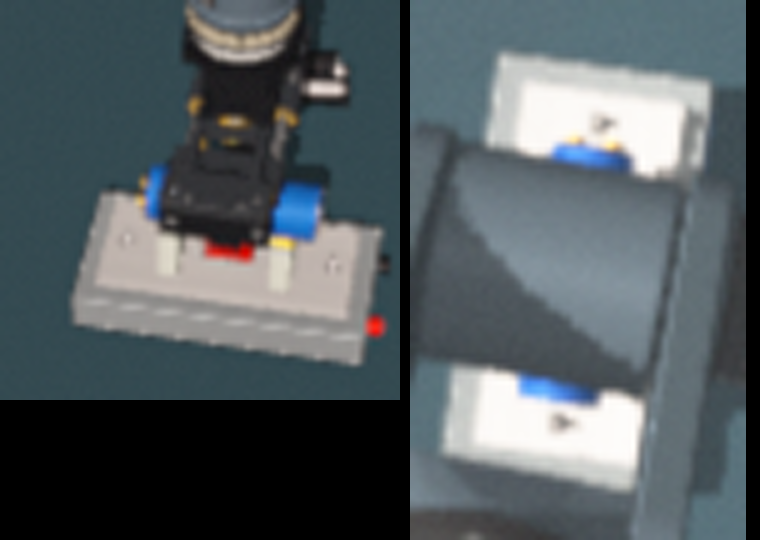

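The can sits in the V. Its ends are at crop (182,147) and (148,400) in the top view, and the pins are at (193,123) and (153,423).

```bash
python3 - <<'E'
from h import *
t=load("top5");s=load("side5")
f=lambda u,v:(215+(u+.5)/6-.5,165+(v+.5)/6-.5)
g=lambda u,v:(220+(u+.5)/5-.5,160+(v+.5)/5-.5)
def rep(n,im,P,z):
    A,B=[plane(im,p,z) for p in P];d=A-B;print(n,A[:2].round(4),B[:2].round(4),"c",((A+B)/2)[:2].round(4),np.linalg.norm(d).round(4),np.degrees(np.arctan2(d[1],d[0])).round(1))
rep("cap",t,[f(182,147),f(148,400)],.0903)
rep("plate edge",t,[f(112,82),f(64,443)],.038)
rep("cap side",s,[g(151,192),g(320,213)],.0903)
rep("holes side",s,[g(127,239),g(334,264)],.037)
im=t["pixels"].astype(int);m=(im[...,2]>im[...,0]+60);m[:165]=0;m[255:]=0;m[:,:225]=0;m[:,260:]=0
p=np.argwhere(m);print(sorted(set(p[:,0])))
go((.5556,.0240,.1413),83.8)
E
```

```text
cap [0.6155 0.0205] [0.4955 0.0329] c [0.5555 0.0267] 0.1207 -5.9
plate edge [0.6504 0.0576] [0.4703 0.0756] c [0.5603 0.0666] 0.181 -5.7
cap side [0.6138 0.0181] [0.4942 0.0298] c [0.554  0.0239] 0.1202 -5.6
holes side [0.6314 0.015 ] [0.4812 0.0284] c [0.5563 0.0217] 0.1508 -5.1
[np.int64(189), np.int64(190), np.int64(191), np.int64(192), np.int64(227), np.int64(228), np.int64(229), np.int64(230), np.int64(231)]
clk 20.18 ee [0.5551 0.0241 0.1406] turn [-0.78 -0.    0.07] shift mm [-0.7 -0.5 -0. ] F [-1.   0.4 12.7] w 0.0389 j [ -9.  38.  99.   0.  43. -92.]
```

```bash
python3 -m creep '[[0,0,0,0.3,0.2,-0.05,0],[0,0,0,0,0,0,0],[0,0,0,0,0,0,0],[0,0,0,0,0,0,0],[0,0,0,0,0,0,0],[0,0,0,0,0,0,0]]'
for i in 1 2 3; do python3 -m creep '[[0,0,0,0,0,0,0],[0,0,0,0,0,0,0]]'; python3 -c "
from h import *
q=ctrl.state();print(q['wrist_force'],q['moment'])"; done
```

```text
clock: 20.68
ee_pos: [0.5551, 0.0241, 0.1406]
tcp_rot: [-90.3, 89.9, -7.3]
wrist_force: [-1.7, 1.1, 15.3]
grip_width: 0.0393
clock: 20.85
ee_pos: [0.5551, 0.0241, 0.1406]
tcp_rot: [-90.9, 89.9, -7.9]
wrist_force: [-1.6, 0.5, 15.5]
grip_width: 0.039
[-1.62829821  0.46244113 15.46614054] [ 0.1098557   0.17245015 -0.05243117]
clock: 21.02
ee_pos: [0.5551, 0.0241, 0.1406]
tcp_rot: [-90.4, 89.9, -7.4]
wrist_force: [-1.2, 0.7, 14.2]
grip_width: 0.0386
[-1.19786607  0.7418347  14.19667299] [ 0.18046496  0.16076261 -0.00134772]
clock: 21.18
ee_pos: [0.5551, 0.0241, 0.1406]
tcp_rot: [-89.2, 89.9, -6.2]
wrist_force: [-0.6, 0.9, 14.3]
grip_width: 0.0388
[-0.58433598  0.87944812 14.33660328] [ 0.21159422  0.19262221 -0.03032174]
```

```bash
python3 -m creep '[[0,0,0,0,0,0.15,0],[0,0,0,0,0,0,0],[0,0,0,0,0,0,0],[0,0,0,0,0,0,0],[0,0,0,0,0,0,0],[0,0,0,0,0,0,0]]'
for i in 1 2 3; do python3 -m creep '[[0,0,0,0,0,0,0],[0,0,0,0,0,0,0]]'>/dev/null; python3 -c "
from h import *
q=ctrl.state();print(q['wrist_force'],q['moment'],q['clock'])"; done
```

```text
clock: 21.68
ee_pos: [0.5551, 0.0241, 0.1406]
tcp_rot: [-97.2, 89.9, -14.2]
wrist_force: [-1.5, -0.0, 14.6]
grip_width: 0.0391
[-1.48733248  0.05786822 14.71724704] [0.07100227 0.21010661 0.00149494] 21.85
[-0.93824712  0.72852107 14.66181489] [0.08416973 0.2064565  0.00245814] 22.0167
[-1.82579342  1.19791962 15.03345149] [ 0.08814092  0.20956509 -0.00603805] 22.1833
```

Force is steady at about 14.8 N down and lateral loads are near the noise, so I hand in the job while holding.

```bash
python3 -c "
from h import *
print(ctrl.close_job())
q=ctrl.state();print(q['wrist_force'],q['clock'],q['grip_width'])"
```

```text
the job is handed in; nothing more can be done
None
the job is handed in; nothing more can be done
```

The adapter is on the tester's pins and the big blue capacitor is lying in its V-cradle, still gripped and pressed down. I handed the job in at about 22 s; no verdict was reported.

**Adapter:** It went over both pins without catching and touched down at the expected height. A picture afterwards showed it flush, with a pin showing in each hole.

**Capacitor:** It is centred lengthwise to about 1 mm by the top camera and 2 mm by the side camera. It is gripped at 40 N, and its measured axis direction agrees with the adapter's to within about 0.5°.

**Press:** The last readings were about 14.8 N down. Because the sensor was zeroed before the capacitor was picked up, the cradle carries about 1.8 N more, its weight.

**Last checks that were not perfect:**
- **Leftover side loads:** Lateral force was 0 to 1.2 N and axial force −0.9 to −1.8 N. A moment of about 0.2 N m remained about y, so the two saddles may not be loaded quite equally.
- **Camera disagreement:** The two cameras differed by 3–5 mm in y. I placed the capacitor sideways using the arm position where the rib was gripped when the adapter seated, then fine-tuned it by the wrist forces.
- **Other bench items:** I moved nothing else on purpose and saw nothing out of place in the crops I viewed, but I did not check the small capacitor and the rest at the end.

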